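# Park the rolling pin on the sloping draining board, chocked

### The arm

A 6-joint arm with a two-finger parallel gripper is mounted at the origin on the work surface; the furniture and walls round the work are solid. World frame = base frame: x ahead of the robot, y to its left, z up, the work surface at z = 0. Lengths are in m, angles in rad, forces in N, time in s.
With the tool pointing down it reaches from about 0.275 to 0.825 m from the base axis. Payload 5.2 kg.
Tool frame: the origin (TCP) lies on the mounting face of the last link; the fingertips stand 186 mm ahead of it and the grasp point (between the pads) lies 167 mm ahead of it; z points along the fingers, y is the line along which they close (so a half turn about z gives the same grasp; the last joint's range is limited). The gripper opens to 93 mm and grips with 3 to 60 N. Pads are 15 mm wide; open, the fingers measure 128 mm over their backs; the gripper's body (75 mm by 188 mm) begins 65 mm behind the grasp point.
Start: joints at [0.925, 0.259, 1.535, -0, 1.348, -0.203], TCP at [0.236, 0.497, 0.405] pointing down, gripper open.
Joint ranges: [-3.14, 3.14], [-0.91, 2.08], [0.19, 2.58], [-1.22, 4.36], [0.22, 2.71], [-3.12, 3.12]. Speed limits (rad/s): [2.57, 2.57, 3.14, 3.14, 3.14, 3.14].

### API

Orientations are given as a unit quaternion [w, x, y, z].
In Python, from station import ctrl gives the robot as it stands. The module is installed in compiled form; this text tells all that it offers.
- The arm moves only by the tool arm_command, never from a script. Its argument "commands" is a list of rows, each a list of 7 numbers: the turn, a rotation vector about the world's x, y, z in rad, then the shift along the world's x, y, z in mm, then the opening in per cent of the stroke, from 0 (shut) to 100 (fully open). In form: [[wx, wy, wz, tx, ty, tz, grip], ...]. A call has 1 to 5 rows; each row is the pose to reach, as a shift and turn from the pose commanded when the call began; what a row does not reach only later rows make up. A row lasts 1/12 s, in which the tool goes at most 41.7 mm and 7.16 degrees, less where a joint would pass 70% of its speed; a pose out of reach is approached as far as the arm can. A call with a gripper value outside its range is refused whole. The fingers move at their own pace and stop on an object; the grip force is fixed at half the most. Time passes only in rows, so rows that repeat a pose let the fingers close. It gives the time, the measured TCP pose, the force, the opening and the grip force at its end, in the units of the state.
- ctrl.get_state(): the state, without advancing time (a new reading comes with each control period).
- ctrl.snapshot(name): name is "scene" or "top" or "wrist"; returns (picture, depth): 400x640x3 uint8, red, green, blue; 400x640 float32, m along the optical axis (not along the pixel's ray), 0 where there is no reading.
- ctrl.get_calibration(name): a dict with "fov_y" (degrees; the focal length in pixels is half the picture's height over the tangent of half this angle, whatever the lens; pixels are square), "cx", "cy" (the principal point, pixels), "eye" and "rotation" of the camera in the world; the wrist camera has in their place "T_tool_cam" (4x4, takes a point from camera to tool coordinates, whose origin is the TCP and whose axes are the flange's). Camera axes: x right, y down, z forward; pixel columns grow to the right and rows downward; lengths in m; the calibration is good to about 2 mm. A picture is of the moment at which its call begins: read the wrist's pose just before it. get_calibration takes no time and is no camera call.
- ctrl.close_job(): hands the job in; it is judged then, once.
The state is a dict: "t": time; "q": joint angles; "joint_velocities": joint speeds; "joint_efforts": joint torques, N m; "eef_pos": TCP position; "tcp_rot": TCP orientation; "wrist_force": force on the tool from outside, world axes, zero at the start; "torque": the same for the moment, N m; "gripper_width": opening from 0.0 (shut) to 1.0 (fully open); "gripper_force": force on a finger pad.
Only numpy, scipy, OpenCV 4.12 (cv2) and the standard library are available. Lean on these libraries where they do the work, as an engineer would, in place of code of your own. Each camera call takes 0.05 s, during which the arm holds its last target. There are 200 camera calls.

### The job

The rolling pin is to dry on the sloping draining board without rolling off. Lay the wooden wedge down from its heel, then set it gently, flat on its base, in the middle of the board with its thin edge pointing up the slope. Then take the rolling pin from its cradle, lay it across the slope on the uphill side against the middle of the wedge's thin edge, and let go only once it rests there, so that it neither drops nor rolls; knock nothing else about.

Things in the scene. Friction and masses are not known exactly. Their poses are not given: they have to be found in the camera images.
- board: fixed pale wooden draining board, 280 mm (its x) by 260 mm (its y), top plane sloping 6 degrees down towards its +y edge; origin on the worktop under its centre, z up. A rail 10 mm wide stands 8 mm above the top along each x edge; upper and lower edges are open. Its grooves are only flush stripes: a pin laid across the slope rolls down freely.
- board_top (a point): centre of the board's sloping top surface, 30 mm above the worktop. Axes lie in the slope: y straight downhill, x across the slope, z square out of the surface
- cradle: fixed wooden cradle 190 mm long (x), 80 wide, 54 mm high, that carries the pin by its handles in notched cheeks 16 mm thick, 78 mm either side of the middle; base 12 mm thick. Origin on the worktop under its centre.
- pin: wooden rolling pin, 0.35 kg, 190 mm long: barrel 58 mm diameter, 120 mm long, a fixed handle 24 mm diameter, 35 mm long at each end. Origin mid-axis, x along the axis (y, z turn as it rolls). In the cradle the axis is level, 47 mm above the worktop; on the board 29 mm above its top. Grip the barrel's middle high (fingertips at most 9 mm below the axis) so that the downhill finger clears the wedge.
- wedge: wooden wedge like a doorstop, 0.14 kg, 110 mm long, 50 wide, 34 thick at the heel, tapering straight to 2 mm. Starts standing on its heel, thin edge up. Origin mid heel face; z runs from heel to thin edge (z = 110 mm), y across the width (sides at +-25 mm); the flat base is the face x = -17 mm; the slanting face runs from x = +17 mm at the heel to -15 mm at the thin edge.
- wedge_base (a point): middle of the wedge's base face (50 by 110 mm), halfway along it; same axes as wedge. Leant over 20 degrees towards its base (its -x, at the start roughly towards the robot) the wedge topples onto its base by itself; then x points up
- wedge_edge (a point): middle of the wedge's thin edge, in the base plane; same axes as wedge. A pin resting against this edge has its axis 11 mm beyond it (+z) and 29 mm above the base plane (+x)
- mug: white spotted mug with handle, 82 mm wide, 91 mm high; bystander to leave alone, origin at the centre of its underside
- mill: wooden pepper mill, 58 mm diameter, 170 mm high; bystander to leave alone, origin at the centre of its underside
- powder: white tin with a printed label, 62 mm diameter, 96 mm high; bystander to leave alone, origin at the centre of its underside
- jar: small jar with black lid, 44 mm diameter, 107 mm high; bystander to leave alone, origin at the centre of its underside
There are look-alikes about, which are no part of the job. Leave any purple look-alike of the wedge alone.

How it is judged:
By the outcome, as a careful person would: the job done as asked, in the order asked, and still so for the second after the job is handed in, with the robot touching nothing.
It also fails if it takes over 72 s, if anything falls off the work surface, if the arm or the gripper's body presses on something with over 40 N, if the wrist force passes 120 N, or if a joint passes its speed limit or range.

## Working session

There is one attempt and no reset: what is moved stays moved. The work goes in short steps, Python scripts to look and compute and a tool call to move; the robot and the scene stay as the last step left them, time stands still between calls to the robot, and variables do not carry over. Pictures are saved under pics/ and viewed, at most 12 in all, crops included, and the job is handed in when it is done.

Besides the shell and the picture viewer there is one more tool, called after "Request:" in YAML: its name, and indented under it one key for each argument. arm_command: Moves the arm, as the interface text tells. Its arguments: {"type":"object","properties":{"commands":{"type":"array","items":{"type":"array","items":{"type":"number"}}}},"required":["commands"]}

```bash
mkdir -p pics; cat > h.py <<'E'
import numpy as np, cv2
from scipy.spatial.transform import Rotation as R
from station import ctrl
def cam(name,st=None):
    c=ctrl.get_calibration(name)
    f=200/np.tan(np.radians(c["fov_y"])/2)
    if "eye" in c: return f,c["cx"],c["cy"],np.array(c["rotation"]),np.array(c["eye"])
    T=np.array(c["T_tool_cam"]); q=st["tcp_rot"]; Rt=R.from_quat([q[1],q[2],q[3],q[0]]).as_matrix()
    return f,c["cx"],c["cy"],Rt@T[:3,:3],Rt@T[:3,3]+np.array(st["eef_pos"])
def snap(name):
    st=ctrl.get_state(); p,d=ctrl.snapshot(name); C=cam(name,st)
    np.savez("%s.npz"%name,p=p,d=d,f=C[0],cx=C[1],cy=C[2],R=C[3],e=C[4]); return p,d,C
def load(name):
    z=np.load("%s.npz"%name); return z["p"],z["d"],(z["f"],z["cx"],z["cy"],z["R"],z["e"])
def cloud(d,C):
    f,cx,cy,Rm,e=C; v,u=np.mgrid[:400,:640]
    P=np.stack([(u-cx)/f*d,(v-cy)/f*d,d],-1)@Rm.T+e
    P[d<=0]=np.nan; return P
def save(p,n): cv2.imwrite("pics/"+n,cv2.cvtColor(p,cv2.COLOR_RGB2BGR))
E
python3 - <<'E'
from h import *
for n in("scene","top"):
    p,d,C=snap(n); save(p,n+"0.png"); print(n,C[0],C[4],C[3].round(2).tolist(),(d>0).mean())
print(ctrl.get_state())
E
```

```text
scene 470.8811559319623 [0.96005868 0.61094993 1.32927908] [-0.08, 0.3, 0.91, -0.27] 0.99580859375
top 463.0576084640679 [ 0.31433792 -0.0313018   1.28077895] [0.06, -0.69, 0.72, -0.05] 0.99594140625
{'t': 0.1, 'q': array([ 9.25191952e-01,  2.59244093e-01,  1.53591549e+00, -7.19172778e-06,
        1.34800037e+00, -2.02785165e-01]), 'joint_velocities': array([-0.00152875, -0.00209178, -0.00084768,  0.00167128,  0.00110547,
       -0.00037374]), 'joint_efforts': array([ 2.27727534e-03, -4.38206363e+01, -2.84643978e+01,  7.20425486e-02,
        3.62703914e-02, -5.78155414e-05]), 'eef_pos': array([0.23553151, 0.49681833, 0.40403795]), 'tcp_rot': array([-3.19345635e-04,  2.19604190e-01,  9.75588738e-01, -7.15640923e-04]), 'wrist_force': array([ 0.36864591, -0.15918736, -0.60604252]), 'torque': array([ 0.00141151,  0.02670787, -0.00767598]), 'gripper_force': 0.0, 'gripper_width': 0.9953892337801356}
```

View pics/scene0.png

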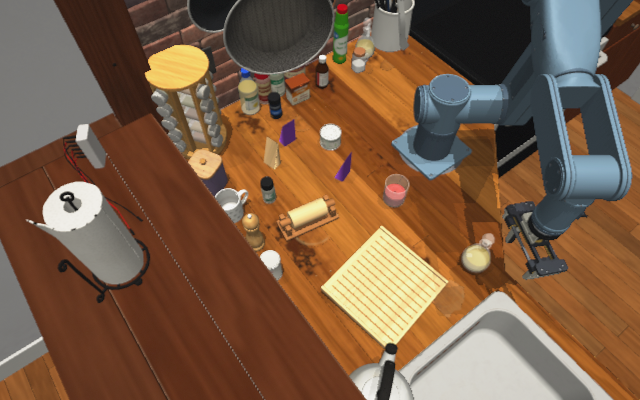

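View pics/top0.png

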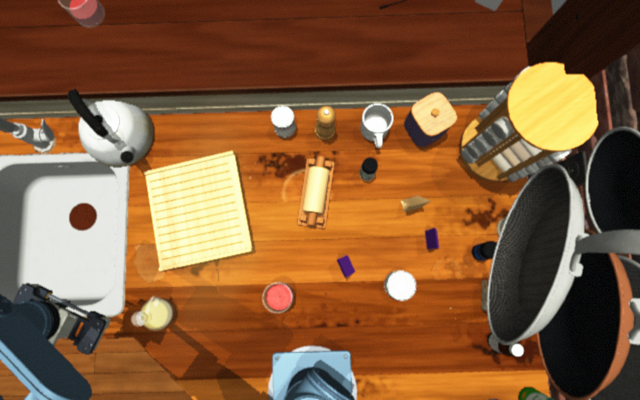

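The scene view shows the tan wedge standing at (272,152), the pin in its cradle at (308,216) and the board at (385,287). In the top view these are at (413,205), (316,190) and (200,210).
Things that could be taken for the wedge: purple look-alikes at top (432,239) and (346,266), scene (288,132) and (344,166). By the description I choose the wooden one.

```bash
sed -i 's/np.array(c\["rotation"\]),np/rot(c["rotation"]),np/; s/^def cam/def rot(r):\n    r=np.array(r); return r if r.shape==(3,3) else R.from_quat(r[[1,2,3,0]]).as_matrix()\ndef cam/' h.py
python3 - <<'E'
from h import *
np.set_printoptions(precision=4,suppress=True)
ims=[]
for n,(u,v) in(("scene",(272,152)),("top",(413,205))):
    z=load(n); p,d=z[0],z[1]; C=cam(n); P=cloud(d,C)
    ims.append(cv2.resize(p[v-40:v+40,u-40:u+40],None,fx=5,fy=5,interpolation=cv2.INTER_CUBIC))
    print(n,"table",np.nanmedian(P[300:310,200:210] if n=="top" else P[210:215,345:350],axis=(0,1)))
    hsv=cv2.cvtColor(p,cv2.COLOR_RGB2HSV)
    w=P[v-30:v+30,u-30:u+30].reshape(-1,3); w=w[w[:,2]>.006]
    c=P[v,u]; w=w[np.hypot(*(w-c)[:,:2].T)<.045]
    print("wedge",len(w),w.min(0),w.max(0)); 
    for lo in(.008,.04,.08,.1):
        s=w[(w[:,2]>lo)&(w[:,2]<lo+.03)]
        if len(s)>5:
            r=cv2.minAreaRect((s[:,:2]*1000).astype(np.float32)); print(lo,len(s),r)
    # board
    m=((P[...,2]>.012)&(P[...,2]<.06)&(P[...,1]>.1)&(P[...,1]<.55)&(P[...,0]>.15)&(hsv[...,2]>150)&(hsv[...,1]<150)).astype(np.uint8)
    k,l,s,cc=cv2.connectedComponentsWithStats(m); i=1+s[1:,4].argmax(); B=P[l==i]
    r=cv2.minAreaRect((B[:,:2]*1000).astype(np.float32)); print("board",cc[i],r)
    A=np.c_[B[:,:2],np.ones(len(B))]; co=np.linalg.lstsq(A,B[:,2],rcond=None)[0]; print("plane",co,np.degrees(np.arctan(np.hypot(*co[:2]))),"downhill deg",np.degrees(np.arctan2(-co[1],-co[0])),"z centre",co@[r[0][0]/1e3,r[0][1]/1e3,1])
    # pin/cradle
    uu,vv=(308,216) if n=="scene" else (316,190)
    c=P[vv,uu]; q=P.reshape(-1,3); q=q[(np.hypot(*(q-c)[:,:2].T)<.12)&(q[:,2]>.008)&(q[:,2]<.09)]
    for lo in(.008,.062):
        s=q[q[:,2]>lo]; print("pin",lo,c,len(s),cv2.minAreaRect((s[:,:2]*1000).astype(np.float32)),s.max(0))
save(np.hstack(ims),"wcrop.png")
E
```

```text
scene table [0.4078 0.0295 0.0003]
wedge 378 [ 0.4512 -0.3214  0.0062] [ 0.5248 -0.2401  0.1131]
0.008 117 ((495.0235595703125, -283.2344665527344), (59.67915725708008, 62.73275375366211), 38.6020393371582)
0.04 101 ((491.2071228027344, -289.2183837890625), (24.480642318725586, 52.917320251464844), 18.381614685058594)
0.08 96 ((481.8018493652344, -294.212890625), (17.229129791259766, 53.922096252441406), 12.847833633422852)
0.1 40 ((478.8916931152344, -295.628173828125), (10.641866683959961, 52.24385452270508), 16.289573669433594)
board [384.296  286.2956] ((488.055419921875, 299.6661376953125), (283.4039611816406, 258.85546875), 10.13499927520752)
plane [ 0.02   -0.1047  0.0527] 6.083928195197918 downhill deg 100.797876590774 z centre 0.03110759262212691
pin 0.008 [ 0.5405 -0.0061  0.0635] 1486 ((537.4595336914062, 8.805778503417969), (169.68650817871094, 203.96585083007812), 87.31664276123047) [0.6391 0.0944 0.0858]
pin 0.062 [ 0.5405 -0.0061  0.0635] 529 ((528.4785766601562, -23.374000549316406), (52.97726058959961, 180.48704528808594), 79.2002182006836) [0.6192 0.0102 0.0858]
top
[... 408 characters left out ...]
, 14.176472663879395)
0.1 33 ((473.99749755859375, -290.60882568359375), (4.93089485168457, 50.43503189086914), 16.63241958618164)
board [198.0776 211.0971] ((484.642822265625, 302.05230712890625), (280.41534423828125, 260.2415466308594), 10.255884170532227)
plane [ 0.0181 -0.1005  0.051 ] 5.8305248828392475 downhill deg 100.18684297413976 z centre 0.029375763715960818
pin 0.008 [ 0.5227 -0.0251  0.0747] 1835 ((525.738525390625, -23.294723510742188), (79.52786254882812, 189.0690155029297), 79.99720764160156) [0.6224 0.0305 0.0789]
pin 0.062 [ 0.5227 -0.0251  0.0747] 770 ((531.9625244140625, -24.4031982421875), (50.42516326904297, 167.00381469726562), 81.47386932373047) [0.6151 0.0084 0.0789]
```

View pics/wcrop.png

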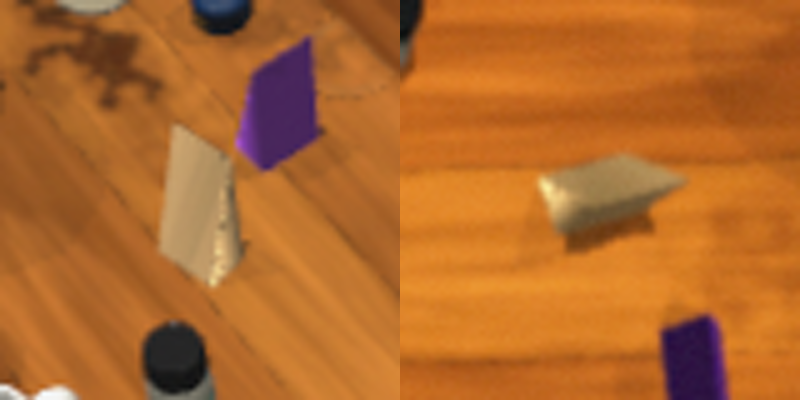

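The crop shows the wooden wedge at about (200,200) in the left panel, with its thin edge up and the slanting face away from the robot. The purple look-alike beside it is a separate body. Next I check how much clear space there is around it.

```bash
python3 - <<'E'
from h import *
np.set_printoptions(precision=3,suppress=True)
p,d,_=load("top"); P=cloud(d,cam("top"))
m=((P[...,2]>.012)&(P[...,0]>.15)&(P[...,0]<.75)&(P[...,1]<.16)&(P[...,1]>-.5)).astype(np.uint8)
k,l,s,c=cv2.connectedComponentsWithStats(m)
for i in range(1,k):
    if s[i,4]>30:
        q=P[l==i]; print(c[i].astype(int),s[i,4],q.min(0),q.max(0))
st=ctrl.get_state(); q=st["tcp_rot"]; print(R.from_quat(q[[1,2,3,0]]).as_matrix())
E
```

```text
[504 123] 4953 [ 0.546 -0.5    0.012] [ 0.74  -0.416  0.354]
[429 119] 1774 [ 0.649 -0.396  0.012] [ 0.75  -0.28   0.139]
[376 122] 701 [ 0.638 -0.236  0.012] [ 0.75  -0.154  0.094]
[283 120] 559 [0.691 0.03  0.013] [0.75  0.09  0.102]
[325 122] 543 [ 0.68  -0.081  0.012] [ 0.729 -0.027  0.17 ]
[315 191] 1504 [ 0.43  -0.068  0.012] [0.622 0.027 0.079]
[368 168] 314 [ 0.556 -0.187  0.012] [ 0.598 -0.145  0.11 ]
[548 262] 15865 [ 0.15  -0.5    0.012] [ 0.497 -0.352  0.779]
[414 202] 250 [ 0.466 -0.315  0.012] [ 0.507 -0.26   0.112]
[431 238] 218 [ 0.362 -0.35   0.012] [ 0.412 -0.319  0.11 ]
[249 243] 55 [0.369 0.151 0.029] [0.423 0.16  0.053]
[345 266] 219 [ 0.294 -0.12   0.012] [ 0.349 -0.074  0.113]
[400 285] 721 [ 0.231 -0.275  0.012] [ 0.305 -0.201  0.062]
[277 297] 763 [0.213 0.044 0.014] [0.286 0.12  0.095]
[[-0.904  0.428 -0.001]
 [ 0.428  0.904 -0.001]
 [ 0.    -0.002 -1.   ]]
```

```bash
python3 - <<'E'
from h import *
for n in("top","scene"):
    p,d,_=load(n); P=cloud(d,cam(n)).reshape(-1,3)
    for y0 in np.arange(-.62,-.2,.05):
        q=P[(P[:,1]>y0)&(P[:,1]<y0+.05)&(P[:,2]>.15)&(P[:,0]<.75)&(P[:,0]>.2)]
        if len(q)>20: print(n,y0.round(2),len(q),q.min(0).round(2),q.max(0).round(2))
E
```

```text
top -0.62 10614 [ 0.31 -0.62  0.15] [ 0.71 -0.57  0.56]
top -0.57 9132 [ 0.2  -0.57  0.15] [ 0.75 -0.52  0.59]
top -0.52 6878 [ 0.2  -0.52  0.15] [ 0.74 -0.47  0.62]
top -0.47 8088 [ 0.2  -0.47  0.15] [ 0.71 -0.42  0.63]
top -0.42 3976 [ 0.2  -0.42  0.17] [ 0.62 -0.37  0.78]
top -0.37 742 [ 0.2  -0.37  0.3 ] [ 0.34 -0.36  0.77]
scene -0.62 3906 [ 0.38 -0.62  0.15] [ 0.71 -0.57  0.57]
scene -0.57 2572 [ 0.34 -0.57  0.15] [ 0.75 -0.52  0.6 ]
scene -0.52 3774 [ 0.33 -0.52  0.15] [ 0.75 -0.47  0.51]
scene -0.47 4852 [ 0.22 -0.47  0.15] [ 0.72 -0.42  0.54]
scene -0.42 984 [ 0.2  -0.42  0.19] [ 0.63 -0.37  0.47]
```

Request:
arm_command:
  commands:
    - [0,0,-0.12,12,-38,0,100]
    - [0,0,-0.24,24,-76,0,100]
    - [0,0,-0.36,36,-114,0,100]
    - [0,0,-0.48,48,-152,0,100]
    - [0,0,-0.6,60,-190,0,100]

```text
t: 0.52
eef_pos: [0.2954, 0.3053, 0.4043]
tcp_rot: [-0.0, 0.5, 0.866, -0.0]
wrist_force: [1.8, 0.5, -0.3]
gripper_width: 1.002
gripper_force: 0.0
```

Request:
arm_command:
  commands:
    - [0,0,-0.12,12,-38,0,100]
    - [0,0,-0.24,24,-76,0,100]
    - [0,0,-0.36,36,-114,0,100]
    - [0,0,-0.48,48,-152,0,100]
    - [0,0,-0.6,60,-190,0,100]

```text
t: 0.93
eef_pos: [0.3554, 0.1152, 0.4047]
tcp_rot: [0.0, 0.734, 0.679, 0.0]
wrist_force: [1.1, 0.3, 0.1]
gripper_width: 0.999
gripper_force: 0.0
```

Request:
arm_command:
  commands:
    - [0,0,-0.12,12,-38,0,100]
    - [0,0,-0.24,24,-76,0,100]
    - [0,0,-0.36,36,-114,0,100]
    - [0,0,-0.48,48,-152,0,100]
    - [0,0,-0.6,60,-190,0,100]

```text
t: 1.35
eef_pos: [0.4155, -0.0751, 0.4046]
tcp_rot: [-0.0, 0.902, 0.431, 0.0]
wrist_force: [1.2, 0.5, 0.3]
gripper_width: 1.0
gripper_force: 0.0
```

Request:
arm_command:
  commands:
    - [0,0,-0.12,11,-36,0,100]
    - [0,0,-0.24,22,-72,0,100]
    - [0,0,-0.36,33,-108,0,100]
    - [0,0,-0.48,44,-144,0,100]
    - [0,0,-0.6,55,-170,0,100]

```text
t: 1.77
eef_pos: [0.4707, -0.246, 0.4042]
tcp_rot: [0.0, 0.989, 0.145, -0.0]
wrist_force: [0.7, 0.4, 0.6]
gripper_width: 1.0
gripper_force: 0.0
```

```bash
python3 - <<'E'
from h import *
for n in("top","scene"):
    p,d,_=load(n); P=cloud(d,cam(n)).reshape(-1,3)
    q=P[(P[:,1]>-.42)&(P[:,1]<-.3)&(P[:,2]>.12)&(P[:,0]<.65)&(P[:,0]>.36)]
    print(n,len(q)); 
    if len(q): print(q.min(0),q.max(0))
p,d,C=snap("wrist"); save(p,"w1.png"); print(C[4]);st=ctrl.get_state();print(st["eef_pos"],st["q"])
E
```

```text
top 129
[ 0.36091653 -0.41998633  0.12100392] [ 0.62240769 -0.40812095  0.57597698]
scene 12
[ 0.6209894  -0.41994617  0.12597445] [ 0.63071178 -0.41632451  0.31225956]
[ 0.53937894 -0.22476295  0.38446019]
[ 0.47231746 -0.24970951  0.40397213] [-0.69457685  0.23001025  1.57474902 -0.00197075  1.33381474  0.59484989]
```

View pics/w1.png

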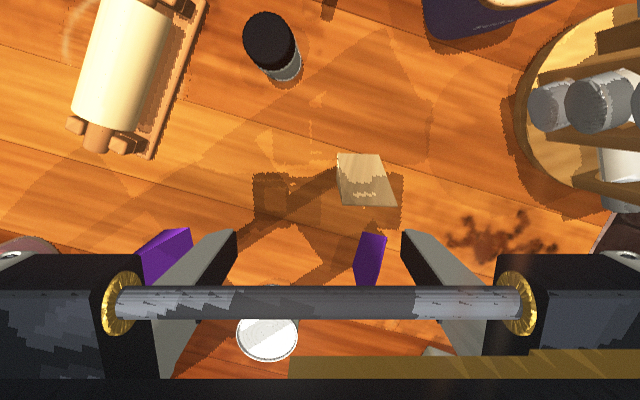

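The wrist view shows the wedge at (365,180) with its thin edge along row 205, columns 340–397. Purple ones are at (370,258) and (167,255), the jar at (272,45) and the pin at (125,65).

```bash
python3 - <<'E'
from h import *
p,d,C=load("wrist"); P=cloud(d,C)[145:215,325:410].reshape(-1,3)
s=P[P[:,2]>.10]; s=s[s[:,2]<.12]
r=cv2.minAreaRect((s[:,:2]*1000).astype(np.float32)); print(len(s),r,s[:,2].max())
for a,b in((.02,.04),(.05,.07),(.08,.1)):
    s=P[(P[:,2]>a)&(P[:,2]<b)]
    if len(s): print(a,len(s),s.mean(0),cv2.minAreaRect((s[:,:2]*1000).astype(np.float32)))
s=P[P[:,2]>.02]; co=np.linalg.lstsq(np.c_[s[:,1:],np.ones(len(s))],s[:,0],rcond=None)[0]; print(co, "yaw",np.degrees(np.arctan(-co[0])))
E
```

```text
458 ((476.5396423339844, -292.321044921875), (5.815502166748047, 50.162506103515625), 14.126678466796875) 0.1123645210674275
0.02 373 [ 0.4972084  -0.28517068  0.03034062] ((495.3592529296875, -282.887939453125), (24.967464447021484, 56.609867095947266), 39.418495178222656)
0.05 456 [ 0.48924741 -0.28775477  0.06041806] ((488.96746826171875, -287.1919250488281), (17.76259994506836, 53.05373764038086), 30.20762062072754)
0.08 581 [ 0.48117959 -0.29035198  0.09024731] ((481.5753479003906, -290.6966552734375), (11.632352828979492, 50.5714111328125), 19.961639404296875)
[-0.29345101 -0.29620846  0.4226145 ] yaw 16.354379472954946
```

Request:
arm_command:
  commands:
    - [0,0,-0.02,4,-21,0,100]
    - [0,0,-0.02,9,-42,0,100]
    - [0,0,-0.02,9,-42,-30,100]
    - [0,0,-0.02,9,-42,-30,100]
    - [0,0,-0.02,9,-42,-30,100]

```text
t: 2.23
eef_pos: [0.479, -0.2844, 0.373]
tcp_rot: [-0.002, 0.99, 0.139, -0.002]
wrist_force: [-0.3, -0.4, 0.4]
gripper_width: 0.999
gripper_force: 0.0
```

```bash
python3 -c "
from h import *
s=ctrl.get_state();print(s['eef_pos'],s['tcp_rot'],s['wrist_force'])"
```

```text
[ 0.47899623 -0.28437519  0.37299645] [-0.00220466  0.99028669  0.13901248 -0.00171508] [-0.25426546 -0.42207042  0.37452531]
```

Request:
arm_command:
  commands:
    - [0,0,0,1,-6,-30,100]
    - [0,0,0,1,-6,-65,100]
    - [0,0,0,1,-6,-100,100]
    - [0,0,0,1,-6,-131,100]
    - [0,0,0,1,-6,-131,100]

```text
t: 2.65
eef_pos: [0.479, -0.2887, 0.2393]
tcp_rot: [-0.004, 0.99, 0.139, -0.003]
wrist_force: [-0.7, 0.9, -1.2]
gripper_width: 0.999
gripper_force: 0.0
```

Request:
arm_command:
  commands:
    - [0,0,0,0,0,0,45]
    - [0,0,0,0,0,0,45]
    - [0,0,0,0,0,0,45]
    - [0,0,0,0,0,0,45]
    - [0,0,0,0,0,0,45]

```text
t: 3.07
eef_pos: [0.4811, -0.2914, 0.2457]
tcp_rot: [0.001, 0.99, 0.139, 0.001]
wrist_force: [-0.5, 0.3, -0.7]
gripper_width: 0.686
gripper_force: 0.0
```

Request:
arm_command:
  commands:
    - [0,0,0,0,0,0,45]
    - [0,0,0,0,0,0,45]
    - [0,0,0,0,0,0,45]
    - [0,0,0,0,0,0,45]
    - [0,0,0,0,0,0,45]

```text
t: 3.48
eef_pos: [0.4808, -0.2912, 0.2443]
tcp_rot: [0.0, 0.99, 0.139, 0.0]
wrist_force: [-1.3, 0.2, 6.7]
gripper_width: 0.536
gripper_force: 29.9
```

Request:
arm_command:
  commands:
    - [0,0,0,0,0,30,45]
    - [0,0,-0.06,2,0,60,45]
    - [0,0,-0.13,8,25,80,45]
    - [0,0,-0.2,14,50,80,45]
    - [0,0,-0.27,19,76,80,45]

```text
t: 3.9
eef_pos: [0.5001, -0.2149, 0.325]
tcp_rot: [0.001, 1.0, 0.002, 0.001]
wrist_force: [-0.7, 0.1, -1.9]
gripper_width: 0.538
gripper_force: 29.9
```

Request:
arm_command:
  commands:
    - [0,-0.1,0,-20,0,-10,45]
    - [0,-0.2,0,-40,0,-20,45]
    - [0,-0.3,0,-60,0,-35,45]
    - [0,-0.4,0,-80,0,-55,45]
    - [0,-0.5,0,-100,0,-75,45]

```text
t: 4.32
eef_pos: [0.4091, -0.2131, 0.2575]
tcp_rot: [-0.004, 0.974, 0.007, 0.225]
wrist_force: [0.8, 1.7, -1.8]
gripper_width: 0.537
gripper_force: 29.9
```

Request:
arm_command:
  commands:
    - [0,-0.1,0,-20,0,-18,45]
    - [0,-0.2,0,-38,0,-36,45]
    - [0,-0.285,0,-48,0,-54,45]
    - [0,-0.285,0,-48,0,-54,45]
    - [0,-0.285,0,-48,0,-54,45]

```text
t: 4.73
eef_pos: [0.3654, -0.213, 0.2067]
tcp_rot: [-0.008, 0.936, 0.009, 0.351]
wrist_force: [0.1, 0.9, -1.7]
gripper_width: 0.535
gripper_force: 30.0
```

```bash
python3 - <<'E'
from h import *
p,d,C=snap("scene"); s=ctrl.get_state(); print(s['eef_pos'],R.from_quat(s['tcp_rot'][[1,2,3,0]]).as_matrix().round(3),s['wrist_force'],s['q'])
P=cloud(d,C)
save(cv2.resize(p[90:250,200:400],None,fx=3,fy=3),"s1.png")
E
```

```text
[ 0.36440163 -0.21277814  0.20542969] [[ 0.753  0.024  0.658]
 [ 0.014 -1.     0.021]
 [ 0.658 -0.007 -0.753]] [-1.32997505  0.60086973 -3.27034183] [-1.06824222  0.26502759  2.33491253  1.34960822  0.64524171 -0.69155628]
```

View pics/s1.png

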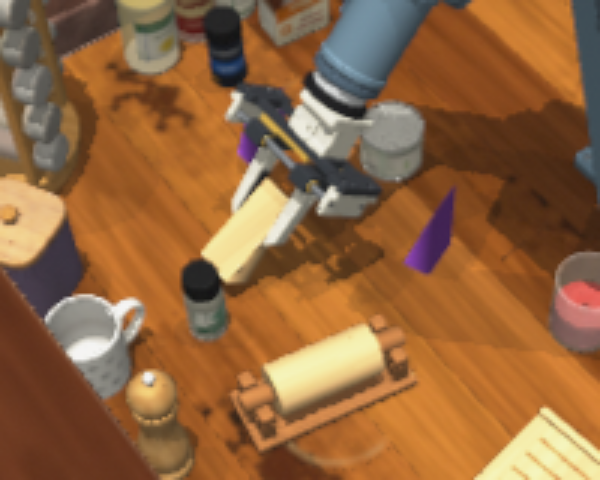

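The crop shows the wedge gripped at (245,235) and leaning back, clear of the jar at (205,300) and both purple ones. I lower it until the heel edge touches.

Request:
arm_command:
  commands:
    - [0,0,0,0,0,-5,45]
    - [0,0,0,0,0,-10,45]
    - [0,0,0,0,0,-13,45]
    - [0,0,0,0,0,-15,45]
    - [0,0,0,0,0,-15,45]

```text
t: 5.2
eef_pos: [0.3663, -0.2131, 0.1923]
tcp_rot: [-0.009, 0.937, 0.01, 0.35]
wrist_force: [0.2, -0.2, -1.7]
gripper_width: 0.534
gripper_force: 29.9
```

Request:
arm_command:
  commands:
    - [0,0,0,0,0,-1,45]
    - [0,0,0,0,0,-2,45]
    - [0,0,0,0,0,-2,45]

```text
t: 5.45
eef_pos: [0.3663, -0.2132, 0.1905]
tcp_rot: [-0.009, 0.937, 0.01, 0.35]
wrist_force: [0.8, 0.7, -0.9]
gripper_width: 0.539
gripper_force: 29.9
```

Request:
arm_command:
  commands:
    - [0,0,0,0,0,-1,45]
    - [0,0,0,0,0,-2,45]
    - [0,0,0,0,0,-2,45]

```text
t: 5.7
eef_pos: [0.3661, -0.2132, 0.1884]
tcp_rot: [-0.009, 0.937, 0.01, 0.35]
wrist_force: [0.5, 0.2, -0.5]
gripper_width: 0.532
gripper_force: 29.9
```

Request:
arm_command:
  commands:
    - [0,0,0,0,0,-1,45]
    - [0,0,0,0,0,-1,45]

```text
t: 5.87
eef_pos: [0.3663, -0.2133, 0.1878]
tcp_rot: [-0.008, 0.936, 0.01, 0.351]
wrist_force: [-3.9, 0.9, 4.1]
gripper_width: 0.535
gripper_force: 29.9
```

Contact. Release and back off along the tool axis.

Request:
arm_command:
  commands:
    - [0,0,0,0,0,0,90]
    - [0,0,0,0,0,0,90]
    - [0,0,0,0,0,0,90]
    - [0,0,0,0,0,0,90]
    - [0,0,0,0,0,0,90]

```text
t: 6.28
eef_pos: [0.3662, -0.2132, 0.1875]
tcp_rot: [-0.009, 0.937, 0.01, 0.35]
wrist_force: [-0.5, -0.4, 0.8]
gripper_width: 0.845
gripper_force: 0.0
```

Request:
arm_command:
  commands:
    - [0,0,0,0,0,0,90]
    - [0,0,0,-10,0,12,90]
    - [0,0,0,-20,0,25,90]
    - [0,0,0,-20,0,60,90]
    - [0,0,0,-20,0,95,90]

```text
t: 6.7
eef_pos: [0.3452, -0.2126, 0.2821]
tcp_rot: [-0.011, 0.937, 0.008, 0.349]
wrist_force: [1.0, 0.4, 1.1]
gripper_width: 0.901
gripper_force: 0.0
```

Request:
arm_command:
  commands:
    - [0,0.1,0,12,0,25,90]
    - [0,0.2,0,28,0,50,90]
    - [0,0.3,0,40,0,60,90]
    - [0,0.4,0,55,0,70,90]
    - [0,0.5,0,60,0,70,90]

```text
t: 7.12
eef_pos: [0.4069, -0.2135, 0.3551]
tcp_rot: [-0.011, 0.989, 0.008, 0.149]
wrist_force: [-0.4, 0.3, -0.6]
gripper_width: 0.897
gripper_force: 0.0
```

Request:
arm_command:
  commands:
    - [0,0.1,0,10,0,10,90]
    - [0,0.22,0,15,0,25,90]
    - [0,0.22,0,15,0,25,90]
    - [0,0.22,0,15,0,25,90]

```text
t: 7.45
eef_pos: [0.4221, -0.2129, 0.3773]
tcp_rot: [-0.014, 0.999, 0.009, 0.041]
wrist_force: [-0.2, -0.3, -1.1]
gripper_width: 0.9
gripper_force: 0.0
```

```bash
python3 - <<'E'
from h import *
p,d,C=snap("wrist"); s=ctrl.get_state(); print(s['eef_pos'],R.from_quat(s['tcp_rot'][[1,2,3,0]]).as_matrix().round(3),s['q'])
save(p,"w2.png")
E
```

```text
[ 0.42120422 -0.21271713  0.37651052] [[ 0.996  0.018  0.082]
 [ 0.016 -0.999  0.03 ]
 [ 0.082 -0.028 -0.996]] [-0.7351011   0.12130163  1.78113523  0.08261362  1.1995811   0.79031406]
```

View pics/w2.png

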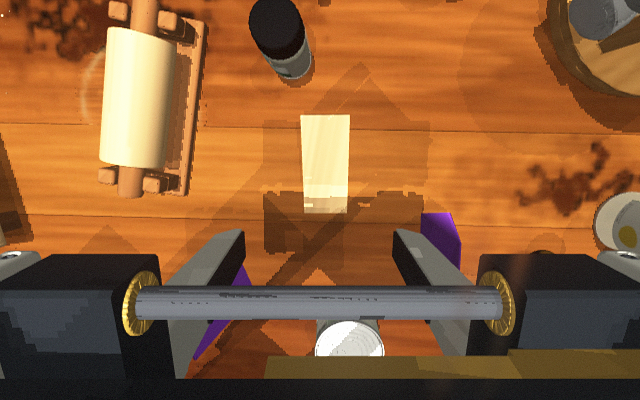

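The wrist view shows the wedge lying flat at (325,165), heel at row 115 and thin edge at row 212 towards the robot. Nothing else has moved.

```bash
python3 - <<'E'
from h import *
def m(p,d,C,roi=None):
    P=cloud(d,C); hsv=cv2.cvtColor(p,cv2.COLOR_RGB2HSV)
    k=(hsv[...,1]<140)&(hsv[...,2]>120)&(P[...,2]<.05)&(np.hypot(P[...,0]-.465,P[...,1]+.213)<.09)
    k=cv2.morphologyEx(k.astype(np.uint8),cv2.MORPH_OPEN,np.ones((3,3)))
    s=P[k>0]; print(len(s),cv2.minAreaRect((s[:,:2]*1000).astype(np.float32)),s.min(0),s.max(0))
    co=np.linalg.lstsq(np.c_[s[:,:2],np.ones(len(s))],s[:,2],rcond=None)[0]; print("slope",co, co@[.52,-.213,1])
m(*load("wrist")); m(*snap("top"))
E
```

```text
4499 ((467.1584777832031, -207.60879516601562), (111.35691833496094, 52.847328186035156), 1.5372402667999268) [ 0.41121271 -0.23496869 -0.00075536] [ 0.52210905 -0.17973995  0.03582491]
slope [ 0.29270824 -0.00107827 -0.11802664] 0.03441131040736749
139 ((511.4510192871094, -208.20889282226562), (29.079479217529297, 53.52091979980469), 1.7544525861740112) [ 0.49717609 -0.23453423 -0.00526691] [ 0.52673517 -0.18122591  0.03629383]
slope [-0.50515207 -0.05664987  0.27307608] 0.022463424834669676
```

Request:
arm_command:
  commands:
    - [-0.03,0.08,0.01,30,3,-20,90]
    - [-0.03,0.08,0.01,61,5,-40,90]
    - [-0.03,0.08,0.01,61,5,-75,90]
    - [-0.03,0.08,0.01,61,5,-110,90]
    - [-0.03,0.08,0.01,61,5,-110,90]

```text
t: 7.97
eef_pos: [0.4788, -0.2065, 0.2605]
tcp_rot: [-0.004, 1.0, 0.012, -0.005]
wrist_force: [-1.4, 1.2, -0.3]
gripper_width: 0.899
gripper_force: 0.0
```

```bash
python3 -c "
from h import *
s=ctrl.get_state();print(s['eef_pos'],R.from_quat(s['tcp_rot'][[1,2,3,0]]).as_matrix().round(3),s['wrist_force'])"
```

```text
[ 0.47884565 -0.20652632  0.26051038] [[ 1.     0.024 -0.01 ]
 [ 0.025 -1.     0.008]
 [-0.01  -0.008 -1.   ]] [-1.40307266  1.23781801 -0.34713567]
```

Request:
arm_command:
  commands:
    - [0,-0.01,0,3,-1,-30,90]
    - [0,-0.01,0,3,-1,-60,90]
    - [0,-0.01,0,3,-1,-70,90]
    - [0,-0.01,0,3,-1,-70,90]
    - [0,-0.01,0,3,-1,-70,90]

```text
t: 8.38
eef_pos: [0.4849, -0.2096, 0.1984]
tcp_rot: [0.0, 1.0, 0.012, 0.005]
wrist_force: [-0.0, 0.3, 0.1]
gripper_width: 0.901
gripper_force: 0.0
```

Request:
arm_command:
  commands:
    - [0,0,0,0,0,0,90]

```text
t: 8.47
eef_pos: [0.4856, -0.2099, 0.1994]
tcp_rot: [0.001, 1.0, 0.012, 0.006]
wrist_force: [0.2, -0.1, 0.7]
gripper_width: 0.899
gripper_force: 0.0
```

Request:
arm_command:
  commands:
    - [0,0.012,0,-3,2,-5,90]
    - [0,0.012,0,-3,2,-10,90]
    - [0,0.012,0,-3,2,-10,90]
    - [0,0.012,0,-3,2,-10,90]

```text
t: 8.8
eef_pos: [0.4821, -0.2071, 0.1876]
tcp_rot: [0.001, 1.0, 0.013, -0.002]
wrist_force: [-0.3, -0.6, 0.6]
gripper_width: 0.902
gripper_force: 0.0
```

Request:
arm_command:
  commands:
    - [0,0,0,0,0,0,45]
    - [0,0,0,0,0,0,45]
    - [0,0,0,0,0,0,45]
    - [0,0,0,0,0,0,45]
    - [0,0,0,0,0,0,45]

```text
t: 9.22
eef_pos: [0.4822, -0.2072, 0.1875]
tcp_rot: [0.001, 1.0, 0.013, -0.002]
wrist_force: [0.0, -0.0, 0.1]
gripper_width: 0.589
gripper_force: 0.0
```

Request:
arm_command:
  commands:
    - [0,0,0,0,0,0,45]
    - [0,0,0,0,0,0,45]
    - [0,0,0,0,0,0,45]
    - [0,0,0,0,0,0,45]

```text
t: 9.55
eef_pos: [0.4822, -0.2073, 0.1875]
tcp_rot: [0.001, 1.0, 0.013, -0.001]
wrist_force: [-0.3, -0.4, 0.4]
gripper_width: 0.537
gripper_force: 30.0
```

Request:
arm_command:
  commands:
    - [0,0,0,0,0,15,45]
    - [0,0,0,0,0,45,45]
    - [0,0,0,0,0,80,45]
    - [0,0,0.1,0,10,115,45]
    - [0,0,0.2,0,35,140,45]

```text
t: 9.97
eef_pos: [0.4827, -0.1741, 0.3302]
tcp_rot: [0.002, 0.994, 0.113, -0.0]
wrist_force: [1.4, 0.3, -0.9]
gripper_width: 0.536
gripper_force: 30.0
```

Request:
arm_command:
  commands:
    - [0,0,0.12,0,38,0,45]
    - [0,0,0.24,0,76,0,45]
    - [0,0,0.36,0,114,0,45]
    - [0,0,0.48,0,152,0,45]
    - [0,0,0.6,0,190,0,45]

```text
t: 10.38
eef_pos: [0.4815, 0.0195, 0.3274]
tcp_rot: [0.001, 0.915, 0.404, -0.001]
wrist_force: [0.8, 0.3, -0.5]
gripper_width: 0.536
gripper_force: 30.0
```

Request:
arm_command:
  commands:
    - [0,0,0.12,0,38,0,45]
    - [0,0,0.24,0,76,0,45]
    - [0,0,0.36,0,114,0,45]
    - [0,0,0.48,0,152,0,45]
    - [0,0,0.6,0,190,0,45]

```text
t: 10.8
eef_pos: [0.4814, 0.2097, 0.3272]
tcp_rot: [0.001, 0.755, 0.656, -0.001]
wrist_force: [1.7, 0.2, -1.6]
gripper_width: 0.533
gripper_force: 30.0
```

Request:
arm_command:
  commands:
    - [0,0,0.12,0,30,0,45]
    - [0,0,0.24,0,60,0,45]
    - [0,0,0.32,0,80,0,45]
    - [0,0,0.32,0,80,0,45]
    - [0,0,0.32,0,80,0,45]

```text
t: 11.22
eef_pos: [0.4816, 0.2887, 0.3268]
tcp_rot: [0.001, 0.642, 0.767, -0.001]
wrist_force: [0.2, -0.2, -2.0]
gripper_width: 0.533
gripper_force: 30.0
```

```bash
python3 - <<'E'
from h import *
p,d,C=snap("wrist"); s=ctrl.get_state(); print(s['eef_pos'],R.from_quat(s['tcp_rot'][[1,2,3,0]]).as_matrix().round(3),s['q'])
save(p,"w3.png")
E
```

```text
[0.48173851 0.28775419 0.32689725] [[-0.173  0.985  0.   ]
 [ 0.985  0.173 -0.004]
 [-0.004 -0.    -1.   ]] [ 0.34089861  0.34214151  1.61830605 -0.00398361  1.18213577  0.16807996]
```

View pics/w3.png

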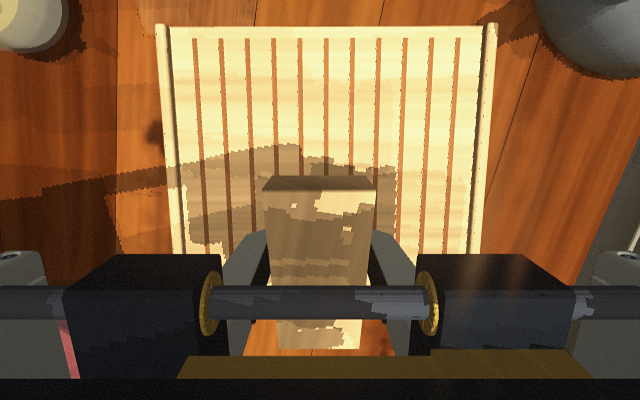

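The wrist view shows the wedge held at (320,215), heel face at row 185. The board's lower edge is along row 25 (columns 165–490), with rails at columns 165–185 and 475–490.

```bash
python3 - <<'E'
from h import *
np.set_printoptions(precision=4,suppress=True)
p,d,C=load("wrist"); P=cloud(d,C)
h=np.radians(100.2); X=np.array([np.sin(h),-np.cos(h)]); Y=np.array([np.cos(h),np.sin(h)])
on=(P[...,2]>.012)&(P[...,2]<.06)&(P[...,1]<.5)
B=np.array([.4865,.301])
bx=(P[...,:2]-B)@X; by=(P[...,:2]-B)@Y
L=[];Rr=[]
for r in range(40,160,10):
    c=np.where(on[r])[0]; c=c[(c>100)&(c<540)]; L.append(bx[r,c.min()]);Rr.append(bx[r,c.max()])
print(np.round(L,4),np.round(Rr,4))
E_=[by[np.where(on[:150,c])[0].min(),c] for c in range(200,470,20)]
print(np.round(E_,4))
s=P[60:130,200:460][on[60:130,200:460]]; co=np.linalg.lstsq(np.c_[s[:,:2],np.ones(len(s))],s[:,2],rcond=None)[0]
print(co,np.degrees(np.arctan2(-co[1],-co[0])),"z at centre",co@[*B,1])
q=P[180:186,268:372]; print("heel pts", ((q[...,:2]-B)@X).min(),((q[...,:2]-B)@X).max(), np.nanmedian(q.reshape(-1,3),0))
E
```

```text
[-0.1383 -0.1401 -0.1395 -0.1392 -0.1395 -0.139  -0.1399 -0.1388 -0.1396
 -0.1395 -0.1389 -0.1395] [0.1378 0.1382 0.1371 0.1385 0.1383 0.1374 0.1384 0.1382 0.1378 0.1382
 0.1374 0.1377]
[0.1285 0.1284 0.1284 0.1285 0.1285 0.1282 0.1281 0.1284 0.1284 0.128
 0.1279 0.1293 0.1291 0.1288]
[ 0.0187 -0.1052  0.0532] 100.07885115652648 z at centre 0.030605696140644643
heel pts nan nan [0.4749 0.3274 0.1591]
```

Request:
arm_command:
  commands:
    - [-0.05,-0.009,0,-1,23,-10,45]
    - [-0.103,-0.018,0,-2,46,-35,45]
    - [-0.103,-0.018,0,-2,46,-65,45]
    - [-0.103,-0.018,0,-2,46,-90,45]
    - [-0.103,-0.018,0,-2,46,-90,45]

```text
t: 11.68
eef_pos: [0.4782, 0.3318, 0.2322]
tcp_rot: [0.039, 0.642, 0.764, -0.039]
wrist_force: [-1.8, -0.1, -2.3]
gripper_width: 0.536
gripper_force: 30.0
```

Request:
arm_command:
  commands:
    - [0,0,0,0,0,-5,45]
    - [0,0,0,0,0,-8,45]
    - [0,0,0,0,0,-8,45]
    - [0,0,0,0,0,-8,45]

```text
t: 12.02
eef_pos: [0.4809, 0.3335, 0.231]
tcp_rot: [0.042, 0.642, 0.765, -0.033]
wrist_force: [0.5, -0.3, -1.7]
gripper_width: 0.538
gripper_force: 30.0
```

```bash
python3 -c "
from h import *
s=ctrl.get_state();print(s['eef_pos'],R.from_quat(s['tcp_rot'][[1,2,3,0]]).as_matrix().round(3),s['wrist_force'],s['torque'])"
```

```text
[0.48090322 0.3334802  0.23100111] [[-0.171  0.985  0.022]
 [ 0.979  0.173 -0.105]
 [-0.107  0.003 -0.994]] [ 0.45565501 -0.28891121 -1.7051088 ] [0.04778668 0.03805656 0.00048911]
```

Request:
arm_command:
  commands:
    - [0,0,0,-1,0,-4,45]
    - [0,0,0,-1,0,-8,45]
    - [0,0,0,-1,0,-12,45]
    - [0,0,0,-1,0,-13,45]
    - [0,0,0,-1,0,-13,45]

```text
t: 12.43
eef_pos: [0.4789, 0.3337, 0.2159]
tcp_rot: [0.041, 0.642, 0.765, -0.035]
wrist_force: [0.2, 0.5, -0.6]
gripper_width: 0.536
gripper_force: 30.0
```

Request:
arm_command:
  commands:
    - [0,0,0,0,0,-1,45]
    - [0,0,0,0,0,-1,45]

```text
t: 12.6
eef_pos: [0.4791, 0.3339, 0.2153]
tcp_rot: [0.041, 0.642, 0.765, -0.034]
wrist_force: [0.4, 0.6, -1.5]
gripper_width: 0.534
gripper_force: 30.0
```

Request:
arm_command:
  commands:
    - [0,0,0,0,0,-1,45]
    - [0,0,0,0,0,-1,45]

```text
t: 12.77
eef_pos: [0.4792, 0.3339, 0.2151]
tcp_rot: [0.042, 0.642, 0.765, -0.034]
wrist_force: [-1.1, -1.1, 3.0]
gripper_width: 0.536
gripper_force: 30.0
```

Request:
arm_command:
  commands:
    - [0,0,0,0,0,-1,45]
    - [0,0,0,0,0,-1,45]

```text
t: 12.93
eef_pos: [0.4791, 0.3339, 0.2151]
tcp_rot: [0.042, 0.642, 0.765, -0.034]
wrist_force: [-4.2, -1.4, 9.5]
gripper_width: 0.534
gripper_force: 30.0
```

Request:
arm_command:
  commands:
    - [0,0,0,0,0,0,80]
    - [0,0,0,0,0,0,80]
    - [0,0,0,0,0,0,80]
    - [0,0,0,0,0,0,80]
    - [0,0,0,0,0,0,80]

```text
t: 13.35
eef_pos: [0.4799, 0.334, 0.214]
tcp_rot: [0.042, 0.642, 0.765, -0.033]
wrist_force: [3.2, 0.9, 3.8]
gripper_width: 0.791
gripper_force: 1.9
```

Request:
arm_command:
  commands:
    - [0,0,0,0,1,10,80]
    - [0,0,0,0,3,30,80]
    - [0.03,0.01,0,0,6,60,80]
    - [0.07,0.015,0,0,8,95,80]
    - [0.1,0.02,0,0,10,130,80]

```text
t: 13.77
eef_pos: [0.4782, 0.3438, 0.3442]
tcp_rot: [-0.0, 0.642, 0.766, -0.003]
wrist_force: [-0.2, -0.0, -0.1]
gripper_width: 0.8
gripper_force: 0.0
```

```bash
python3 - <<'E'
from h import *
p,d,C=snap("wrist"); s=ctrl.get_state(); print(s['eef_pos'],R.from_quat(s['tcp_rot'][[1,2,3,0]]).as_matrix().round(3))
h=np.radians(100.1); X=np.array([np.sin(h),-np.cos(h)]); Y=np.array([np.cos(h),np.sin(h)]); B=np.array([.486,.300])
for n,z in(("wrist",(p,d,C)),("top",snap("top")),("scene",snap("scene"))):
    P=cloud(z[1],z[2]); bx=(P[...,:2]-B)@X; by=(P[...,:2]-B)@Y
    e=P[...,2]-(.030-by*np.tan(np.radians(6)))
    m=(e>.006)&(e<.045)&(abs(bx)<.09)&(abs(by)<.11)
    q=np.c_[bx[m],by[m]]*1000
    if len(q)>20: print(n,len(q),cv2.minAreaRect(q.astype(np.float32)),q.min(0),q.max(0),e[m].max())
E
```

```text
[0.48001281 0.34482542 0.35255783] [[-0.175  0.985  0.007]
 [ 0.985  0.175  0.002]
 [ 0.001  0.008 -1.   ]]
wrist 5336 ((-0.6422958374023438, 4.884372711181641), (50.00547409057617, 105.65057373046875), 0.002364855958148837) [-25.64662955 -47.93998577] [24.35959118 57.70928411] 0.036409342266645356
top 708 ((-29.07280731201172, -4.901725769042969), (168.47264099121094, 133.94338989257812), 77.1571273803711) [-77.49463258 -88.62771004] [54.94735933 92.11361806] 0.038664086335502446
scene 355 ((-2.5113525390625, -0.10491943359375), (214.2895050048828, 169.98399353027344), 87.95848083496094) [ -89.90905704 -106.34474735] [ 86.15173944 104.76947348] 0.03940476629791882
```

Request:
arm_command:
  commands:
    - [0,0,0.11,12,-35,0,80]
    - [0,0,0.22,25,-70,0,80]
    - [0,0,0.33,38,-105,0,80]
    - [0,0,0.44,51,-140,0,80]
    - [0,0,0.55,64,-175,0,80]

```text
t: 14.33
eef_pos: [0.5425, 0.1673, 0.3418]
tcp_rot: [0.001, 0.408, 0.913, -0.003]
wrist_force: [0.7, 0.3, 0.2]
gripper_width: 0.802
gripper_force: 0.0
```

Request:
arm_command:
  commands:
    - [0,0,0.11,12,-35,0,80]
    - [0,0,0.22,25,-70,0,80]
    - [0,0,0.33,38,-105,0,80]
    - [0,0,0.44,51,-140,0,80]
    - [0,0,0.55,64,-175,0,90]

```text
t: 14.75
eef_pos: [0.6067, -0.0078, 0.3417]
tcp_rot: [0.001, 0.145, 0.989, -0.001]
wrist_force: [0.4, 0.1, 0.8]
gripper_width: 0.832
gripper_force: 0.0
```

Request:
arm_command:
  commands:
    - [0,0,0.07,6,-15,0,90]
    - [0,0,0.14,12,-33,0,90]
    - [0,0,0.14,12,-33,0,90]
    - [0,0,0.14,12,-33,0,90]

```text
t: 15.08
eef_pos: [0.6186, -0.0399, 0.3416]
tcp_rot: [0.001, 0.08, 0.997, -0.001]
wrist_force: [-0.6, -0.1, 0.1]
gripper_width: 0.9
gripper_force: 0.0
```

```bash
python3 - <<'E'
from h import *
p,d,C=snap("wrist"); s=ctrl.get_state(); print(s['eef_pos'],R.from_quat(s['tcp_rot'][[1,2,3,0]]).as_matrix().round(3),s['q'])
save(p,"w4.png")
P=cloud(d,C); hsv=cv2.cvtColor(p,cv2.COLOR_RGB2HSV)
a=np.radians(-9); c=np.array([.527,-.024])
g=P[:250].reshape(-1,3); H=hsv[:250].reshape(-1,3)
t=(g[:,:2]-c)@[np.cos(a),np.sin(a)]; n=(g[:,:2]-c)@[-np.sin(a),np.cos(a)]
k=(abs(t)<.055)&(abs(n)<.04)&(g[:,2]>.055)&(g[:,2]<.09); s=g[k]; print(k.sum(), s.max(0))
# crest line: fit z = a - (n-n0)^2/(2r) via circle: use robust per-slice edges
pts=[]
for t0 in np.arange(-.05,.05,.01):
    q=k&(abs(t-t0)<.005)
    if q.sum()>30:
        A=np.c_[2*n[q],2*g[q,2],np.ones(q.sum())]; b=n[q]**2+g[q,2]**2
        x=np.linalg.lstsq(A,b,rcond=None)[0]; pts.append((t0,x[0],x[1],np.sqrt(x[2]+x[0]**2+x[1]**2)))
pts=np.array(pts); print(pts.round(4)); f=np.polyfit(pts[:,0],pts[:,1],1); print("yaw",-9+np.degrees(np.arctan(f[0])),"n0",f[1])
k2=(abs(n)<.035)&(abs(t)<.12)&(g[:,2]>.06); print("barrel extent",np.percentile(t[k2],[0,1,50,99,100]))
E
```

```text
[ 0.61851872 -0.03895954  0.34196084] [[-0.988  0.158  0.002]
 [ 0.158  0.988 -0.001]
 [-0.002 -0.001 -1.   ]] [-2.42465130e-01  4.26922345e-01  1.44913361e+00 -6.72344616e-04
  1.26341716e+00 -1.65479808e+00]
10756 [0.5849335  0.01221795 0.07838389]
[[-0.05    0.0006  0.0479  0.0283]
 [-0.04    0.0004  0.0478  0.0284]
 [-0.03    0.0003  0.048   0.0282]
 [-0.02    0.0001  0.0477  0.0284]
 [-0.01   -0.      0.0479  0.0282]
 [ 0.     -0.0002  0.0478  0.0283]
 [ 0.01   -0.0004  0.0476  0.0285]
 [ 0.02   -0.0005  0.0479  0.0283]
 [ 0.03   -0.0006  0.0476  0.0284]
 [ 0.04   -0.0008  0.0477  0.0284]]
yaw -9.886100818851906 n0 -0.0001907272515661825
barrel extent [-0.05784276 -0.05398524 -0.00268604  0.05934944  0.09245782]
```

View pics/w4.png

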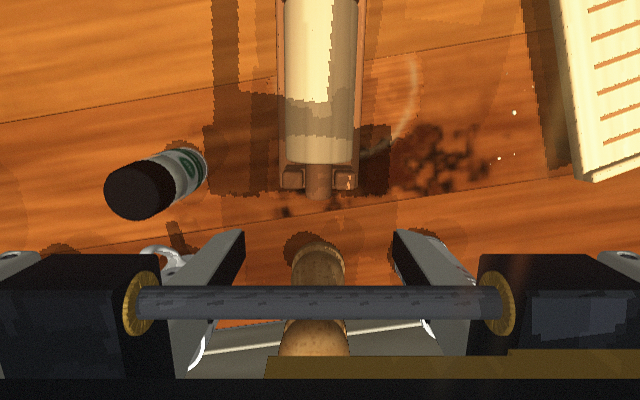

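The wrist view shows the pin's barrel at (320,80) with its end at row 160, held in the cradle. The jar is at (150,185) and the mill is under the gripper at (315,300), both clear.

Request:
arm_command:
  commands:
    - [0,0,-0.015,-31,5,0,90]
    - [0,0,-0.015,-62,10,0,90]
    - [0,0,-0.015,-92,15,-20,90]
    - [0,0,-0.015,-92,15,-50,90]
    - [0,0,-0.015,-92,15,-80,90]

```text
t: 15.55
eef_pos: [0.5251, -0.0221, 0.2637]
tcp_rot: [0.003, 0.085, 0.996, -0.001]
wrist_force: [0.8, -0.5, -0.2]
gripper_width: 0.9
gripper_force: 0.0
```

Request:
arm_command:
  commands:
    - [0,0,0,0,0,-15,90]
    - [0,0,0,0,0,-30,90]
    - [0,0,0,0,0,-30,90]
    - [0,0,0,0,0,-30,90]

```text
t: 15.88
eef_pos: [0.5264, -0.0229, 0.2329]
tcp_rot: [0.001, 0.085, 0.996, -0.001]
wrist_force: [0.1, 0.1, 0.3]
gripper_width: 0.901
gripper_force: 0.0
```

```bash
python3 -c "
from h import *
s=ctrl.get_state();print(s['eef_pos'],R.from_quat(s['tcp_rot'][[1,2,3,0]]).as_matrix().round(3),s['wrist_force'])"
```

```text
[ 0.52637362 -0.02293382  0.23287799] [[-0.986  0.169  0.003]
 [ 0.169  0.986 -0.002]
 [-0.003 -0.001 -1.   ]] [0.08554653 0.09929579 0.31156398]
```

Request:
arm_command:
  commands:
    - [0,0,0,0,-1,-4,90]
    - [0,0,0,0,-1,-8,90]
    - [0,0,0,0,-1,-8,90]

```text
t: 16.13
eef_pos: [0.5272, -0.025, 0.2256]
tcp_rot: [0.003, 0.085, 0.996, -0.001]
wrist_force: [0.8, 0.0, -0.2]
gripper_width: 0.902
gripper_force: 0.0
```

Request:
arm_command:
  commands:
    - [0,0,0,0,0,0,50]
    - [0,0,0,0,0,0,50]
    - [0,0,0,0,0,0,50]
    - [0,0,0,0,0,0,50]
    - [0,0,0,0,0,0,50]

```text
t: 16.55
eef_pos: [0.5272, -0.0252, 0.2257]
tcp_rot: [0.003, 0.085, 0.996, -0.001]
wrist_force: [-0.2, 0.7, 0.8]
gripper_width: 0.617
gripper_force: 30.0
```

Request:
arm_command:
  commands:
    - [0,0,0,0,0,0,50]
    - [0,0,0,0,0,0,50]
    - [0,0,0,0,0,0,50]

```text
t: 16.8
eef_pos: [0.5272, -0.0252, 0.2257]
tcp_rot: [0.003, 0.085, 0.996, -0.001]
wrist_force: [-1.2, 0.1, 2.0]
gripper_width: 0.616
gripper_force: 30.0
```

Request:
arm_command:
  commands:
    - [0,0,0,0,0,10,50]
    - [0,0,0,0,0,30,50]
    - [0,0,0,0,0,60,50]
    - [0,0,0,0,0,90,50]
    - [0,0,0,0,0,120,50]

```text
t: 17.22
eef_pos: [0.5266, -0.0251, 0.3465]
tcp_rot: [0.002, 0.085, 0.996, -0.001]
wrist_force: [0.8, -0.1, -3.2]
gripper_width: 0.618
gripper_force: 30.0
```

Request:
arm_command:
  commands:
    - [0,0,0.05,-3,25,0,50]
    - [0,0,0.1,-7,60,0,50]
    - [0,0,0.16,-11,95,0,50]
    - [0,0,0.22,-15,130,0,50]
    - [0,0,0.27,-20,165,0,50]

```text
t: 17.63
eef_pos: [0.5065, 0.1411, 0.3457]
tcp_rot: [0.003, -0.051, 0.999, -0.001]
wrist_force: [0.2, 0.2, -3.4]
gripper_width: 0.617
gripper_force: 30.0
```

Request:
arm_command:
  commands:
    - [0,0,0.03,-4,35,0,50]
    - [0,0,0.05,-8,70,0,50]
    - [0,0,0.076,-12,100,0,50]
    - [0,0,0.076,-13,110,0,50]
    - [0,0,0.076,-13,110,0,50]

```text
t: 18.05
eef_pos: [0.4931, 0.2521, 0.3453]
tcp_rot: [0.002, -0.089, 0.996, -0.0]
wrist_force: [0.4, -0.2, -2.8]
gripper_width: 0.614
gripper_force: 30.0
```

Request:
arm_command:
  commands:
    - [-0.05,-0.009,0,0,0,-15,50]
    - [-0.103,-0.018,0,0,0,-40,50]
    - [-0.103,-0.018,0,0,0,-65,50]
    - [-0.103,-0.018,0,0,0,-65,50]
    - [-0.103,-0.018,0,0,0,-65,50]

```text
t: 18.47
eef_pos: [0.4938, 0.2487, 0.2795]
tcp_rot: [0.005, -0.087, 0.995, -0.053]
wrist_force: [0.4, 0.2, -2.0]
gripper_width: 0.614
gripper_force: 30.0
```

```bash
python3 - <<'E'
from h import *
p,d,C=snap("top"); s=ctrl.get_state(); print(s['eef_pos'],R.from_quat(s['tcp_rot'][[1,2,3,0]]).as_matrix().round(3),s['wrist_force'],s['gripper_width'])
p2,_,_=snap("scene")
save(np.hstack([cv2.resize(x,None,fx=3,fy=3) for x in(p[145:275,140:260],p2[220:350,320:450])]),"t5.png")
E
```

```text
[0.4945473  0.24895414 0.28091719] [[-0.985 -0.172  0.023]
 [-0.174  0.979 -0.104]
 [-0.005 -0.106 -0.994]] [-7.65287839e-05  3.34777428e-01 -2.62093228e+00] 0.6170669669692332
```

View pics/t5.png

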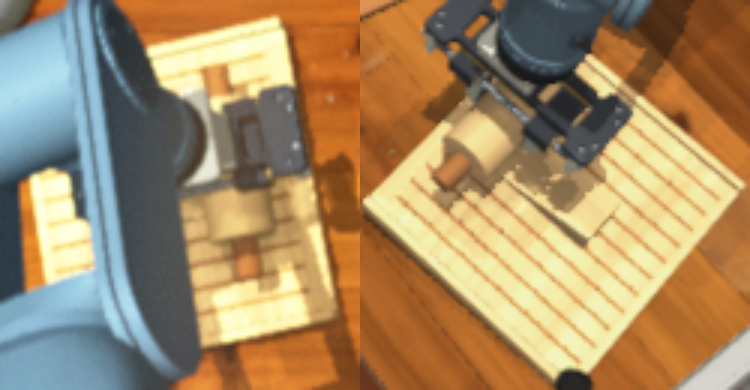

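The left (top) and right (scene) crops show the pin held across the slope at about (240,220) left and (470,150) right, uphill of the wedge's thin edge at (520,180) right. I lower it just short of the edge.

Request:
arm_command:
  commands:
    - [0,0,0,0,0,-10,50]
    - [0,0,0,0,0,-20,50]
    - [0,0,0,0,0,-28,50]
    - [0,0,0,0,0,-31,50]
    - [0,0,0,0,0,-31,50]

```text
t: 18.98
eef_pos: [0.4937, 0.2496, 0.2482]
tcp_rot: [0.006, -0.087, 0.995, -0.053]
wrist_force: [-0.4, 0.5, -2.9]
gripper_width: 0.617
gripper_force: 30.0
```

Request:
arm_command:
  commands:
    - [0,0,0,0,0,-1,50]
    - [0,0,0,0,0,-2,50]
    - [0,0,0,0,0,-2,50]

```text
t: 19.23
eef_pos: [0.4943, 0.2499, 0.2476]
tcp_rot: [0.008, -0.087, 0.995, -0.052]
wrist_force: [-1.7, 0.7, -3.2]
gripper_width: 0.621
gripper_force: 30.0
```

Request:
arm_command:
  commands:
    - [0,0,0,0,0,-1,50]
    - [0,0,0,0,0,-1,50]

```text
t: 19.4
eef_pos: [0.4942, 0.2498, 0.2466]
tcp_rot: [0.008, -0.087, 0.995, -0.053]
wrist_force: [0.3, -0.3, -4.3]
gripper_width: 0.617
gripper_force: 30.0
```

Request:
arm_command:
  commands:
    - [0,0,0,0,0,-1,50]
    - [0,0,0,0,0,-1,50]

```text
t: 19.57
eef_pos: [0.4941, 0.2498, 0.2454]
tcp_rot: [0.007, -0.087, 0.995, -0.053]
wrist_force: [-0.0, 0.6, -3.3]
gripper_width: 0.618
gripper_force: 30.0
```

Request:
arm_command:
  commands:
    - [0,0,0,0,0,-0.5,50]
    - [0,0,0,0,0,-1,50]

```text
t: 19.73
eef_pos: [0.4942, 0.2498, 0.2445]
tcp_rot: [0.007, -0.087, 0.995, -0.053]
wrist_force: [-0.3, -0.7, -2.6]
gripper_width: 0.619
gripper_force: 30.0
```

Request:
arm_command:
  commands:
    - [0,0,0,0,0,-0.5,50]
    - [0,0,0,0,0,-1,50]

```text
t: 19.9
eef_pos: [0.4941, 0.2498, 0.2443]
tcp_rot: [0.008, -0.087, 0.995, -0.053]
wrist_force: [-4.8, -0.7, 9.0]
gripper_width: 0.62
gripper_force: 30.0
```

Request:
arm_command:
  commands:
    - [0,0,0,0,0,-0.5,50]
    - [0,0,0,0,0,-0.5,50]

```text
t: 20.07
eef_pos: [0.4941, 0.2498, 0.2443]
tcp_rot: [0.008, -0.087, 0.995, -0.053]
wrist_force: [-3.8, -0.1, 8.7]
gripper_width: 0.617
gripper_force: 30.0
```

Request:
arm_command:
  commands:
    - [0,0,0,0,0,1.3,50]
    - [0,0,0,-0.2,1,1.2,50]
    - [0,0,0,-0.4,2,1.1,50]
    - [0,0,0,-0.5,3,1,50]
    - [0,0,0,-0.5,3,1,50]

```text
t: 20.48
eef_pos: [0.4939, 0.2528, 0.2441]
tcp_rot: [0.008, -0.087, 0.995, -0.053]
wrist_force: [0.6, -1.8, 0.9]
gripper_width: 0.613
gripper_force: 30.0
```

Request:
arm_command:
  commands:
    - [0,0,0,-0.1,0.5,0,50]
    - [0,0,0,-0.2,1,-0.1,50]
    - [0,0,0,-0.2,1,-0.1,50]

```text
t: 20.73
eef_pos: [0.4936, 0.2538, 0.2439]
tcp_rot: [0.008, -0.087, 0.995, -0.053]
wrist_force: [0.5, -2.0, 0.8]
gripper_width: 0.617
gripper_force: 30.0
```

Request:
arm_command:
  commands:
    - [0,0,0,-0.1,0.5,0,50]
    - [0,0,0,-0.2,1,-0.1,50]
    - [0,0,0,-0.2,1,-0.1,50]

```text
t: 20.98
eef_pos: [0.4934, 0.2548, 0.2439]
tcp_rot: [0.008, -0.087, 0.995, -0.053]
wrist_force: [0.8, -2.0, 1.4]
gripper_width: 0.615
gripper_force: 30.0
```

Request:
arm_command:
  commands:
    - [0,0,0,-0.1,0.5,0,50]
    - [0,0,0,-0.2,1,-0.1,50]
    - [0,0,0,-0.2,1,-0.1,50]

```text
t: 21.23
eef_pos: [0.4931, 0.2558, 0.2437]
tcp_rot: [0.007, -0.087, 0.995, -0.053]
wrist_force: [-0.4, -1.7, 1.1]
gripper_width: 0.617
gripper_force: 30.0
```

Request:
arm_command:
  commands:
    - [0,0,0,-0.1,0.5,0,50]
    - [0,0,0,-0.1,0.5,0,50]

```text
t: 21.4
eef_pos: [0.4929, 0.2564, 0.2437]
tcp_rot: [0.007, -0.087, 0.995, -0.052]
wrist_force: [1.5, -1.9, 1.6]
gripper_width: 0.617
gripper_force: 30.0
```

Request:
arm_command:
  commands:
    - [0,0,0,-0.1,0.5,0,50]
    - [0,0,0,-0.1,0.5,0,50]

```text
t: 21.57
eef_pos: [0.4929, 0.2568, 0.2436]
tcp_rot: [0.007, -0.087, 0.995, -0.053]
wrist_force: [0.4, -2.7, 1.1]
gripper_width: 0.62
gripper_force: 30.0
```

```bash
python3 - <<'E'
from h import *
p,d,C=snap("scene"); w,_,_=snap("wrist")
save(np.hstack([cv2.resize(p[240:310,345:415],(420,420),interpolation=cv2.INTER_CUBIC),cv2.resize(w[120:260,230:410],None,fx=2.1,fy=3)]),"s6.png")
E
```

```text
(no output)
```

View pics/s6.png

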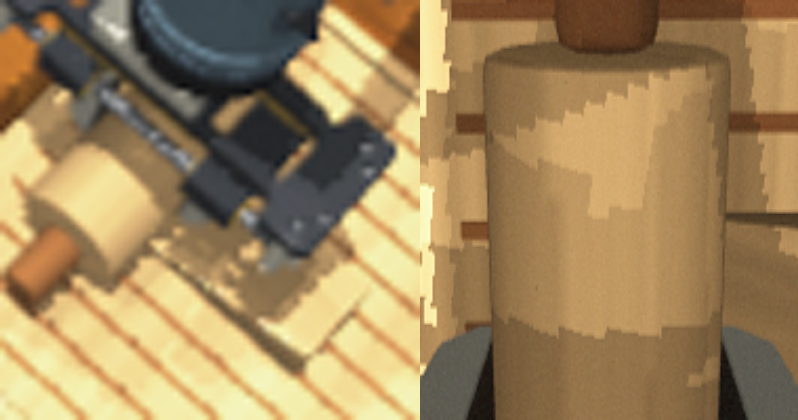

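The crops show the thin edge at (150,245) left tucked up to the barrel, and the wedge beside the barrel at (765,230) right. I check the gap from the plane of the slanting face.

```bash
python3 - <<'E'
from h import *
h=np.radians(100.1); X=np.array([np.sin(h),-np.cos(h)]); Y=np.array([np.cos(h),np.sin(h)]); B=np.array([.486,.300])
for n in("wrist","scene"):
    p,d,C=load(n); P=cloud(d,C); bx=(P[...,:2]-B)@X; by=(P[...,:2]-B)@Y
    e=P[...,2]-(.030-by*np.tan(np.radians(6)))
    m=(abs(bx)<.023)&(by>-.03)&(by<.045)&(e>.003)&(e<.03)
    s=e[m]-(.002+.291*(by[m]+.055)); 
    k=abs(s)<.006; print(n,m.sum(),k.sum(),"edge by",-.055-np.median(s[k])/.291)
    f=(abs(bx)<.06)&(by<-.04)&(by>-.10)&(e>.045)&(e<.062); print("pin top",f.sum(), by[f].mean() if f.sum() else 0, bx[f].min() if f.sum() else 0,bx[f].max() if f.sum() else 0)
    g=m&(e>.0)&(bx>-.05); 
    hm=(abs(bx)<.02)&(by>.03)&(by<.08)&(e>.012)&(e<.04); print("heel", np.percentile(by[hm],[90,97,99.5]) if hm.sum() else None)
s=ctrl.get_state(); Rm=R.from_quat(s['tcp_rot'][[1,2,3,0]]).as_matrix(); a=s['eef_pos']+.1787*Rm[:,2]; print("axis",a,(a[:2]-B)@X,(a[:2]-B)@Y)
E
```

```text
wrist 6363 6316 edge by -0.05603505198314377
pin top 17228 -0.062214244214730284 -0.059989745950563104 0.0554209821022356
heel [0.05430496 0.05615412 0.05746522]
scene 236 231 edge by -0.05599584070158031
pin top 348 -0.061873543150278 -0.05145745467780841 0.059166031971073195
heel [0.05333826 0.05486588 0.05541046]
axis [0.49707719 0.2382838  0.06595487] 8.256465557877027e-05 -0.06270236926562463
```

The axis (66.1 mm up-slope) and the edge (about 56 mm) agree with contact. Release with a modest opening, then lift straight out.

Request:
arm_command:
  commands:
    - [0,0,0,0,0,0,64]
    - [0,0,0,0,0,0,66]
    - [0,0,0,0,0,0,70]
    - [0,0,0,0,0,0,75]
    - [0,0,0,0,0,0,78]

```text
t: 22.08
eef_pos: [0.4928, 0.2569, 0.2436]
tcp_rot: [0.007, -0.087, 0.995, -0.052]
wrist_force: [0.6, -0.6, 0.1]
gripper_width: 0.763
gripper_force: 0.0
```

Request:
arm_command:
  commands:
    - [0,0,0,0,0,0,78]
    - [0,0,0,0,0,0,78]
    - [0,0,0,0,0,0,78]

```text
t: 22.33
eef_pos: [0.4928, 0.2568, 0.2437]
tcp_rot: [0.007, -0.087, 0.995, -0.053]
wrist_force: [-0.2, -0.2, 0.3]
gripper_width: 0.779
gripper_force: 0.0
```

Request:
arm_command:
  commands:
    - [0,0,0,0,0.5,5,78]
    - [0,0,0,-0.3,1.5,15,78]
    - [0,0,0,-0.7,4,40,78]
    - [0,0,0,-1.5,8,75,78]
    - [0,0,0,-2,11,110,78]

```text
t: 22.75
eef_pos: [0.4904, 0.2679, 0.3551]
tcp_rot: [0.007, -0.087, 0.995, -0.053]
wrist_force: [1.7, 1.1, -0.2]
gripper_width: 0.775
gripper_force: 0.0
```

Request:
arm_command:
  commands:
    - [0,0,0,-15,-10,25,78]
    - [0,0,0,-40,-40,45,78]
    - [0,0,0,-60,-70,60,78]
    - [0,0,0,-80,-100,70,78]
    - [0,0,0,-100,-130,70,78]

```text
t: 23.17
eef_pos: [0.3899, 0.137, 0.4269]
tcp_rot: [0.01, -0.088, 0.995, -0.053]
wrist_force: [0.4, -0.8, 0.1]
gripper_width: 0.777
gripper_force: 0.0
```

```bash
python3 - <<'E'
from h import *
p,_,_=snap("top"); p2,_,_=snap("scene"); print(ctrl.get_state()['t'])
save(np.hstack([cv2.resize(p[80:320,100:480],None,fx=1.2,fy=1.2),cv2.resize(p2[130:370,230:460],None,fx=1.2,fy=1.2)]),"f.png")
E
```

```text
23.2667
```

View pics/f.png

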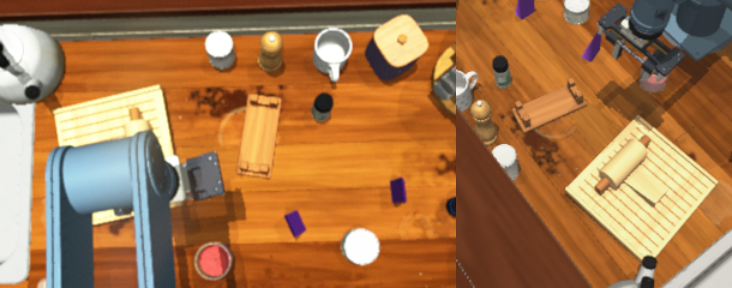

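The pin lies across the slope at (625,165) in the scene crop, against the wedge at (650,190). The bystanders are where they were. One numeric check, then I hand it in.

```bash
python3 - <<'E'
from h import *
h=np.radians(100.1); X=np.array([np.sin(h),-np.cos(h)]); Y=np.array([np.cos(h),np.sin(h)]); B=np.array([.486,.300])
r=[]
for i in range(2):
    p,d,C=snap("scene"); P=cloud(d,C); bx=(P[...,:2]-B)@X; by=(P[...,:2]-B)@Y
    e=P[...,2]-(.030-by*np.tan(np.radians(6)))
    f=(abs(bx)<.07)&(by<-.03)&(by>-.11)&(e>.047)&(e<.065); fit=np.polyfit(bx[f],by[f],1)
    r.append(by[f].mean()); print(by[f].mean(),bx[f].min(),bx[f].max(),"angle",np.degrees(np.arctan(fit[0])))
if abs(r[0]+.062)<.006: print(ctrl.close_job())
E
```

```text
-0.06083582579831681 -0.058232655713863414 0.062304052153915 angle -0.2911813148138187
-0.06098575831393381 -0.0687485978232171 0.06379950833501292 angle 0.06483290081963923
the job is handed in; nothing more can be done
None
```

I handed the job in at about 23 s of the 72 s allowed: the wedge lies flat in the middle of the board, thin edge uphill, and the pin rests across the slope against that edge with nothing else disturbed.

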